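# Close the reservoir and hold its relief valve open with a punch

## Robot

A 7-joint arm with a two-finger parallel gripper is mounted at the origin on a cart in front of the work surface, level with it; the furniture and walls round the work are solid. World frame = base frame: x ahead of the robot, y to its left, z up, the work surface at z = 0. Lengths are in m, angles in rad, forces in N, time in s.
With the tool pointing down it reaches from about 0.4 to 0.875 m from the base axis. Payload 19.3 kg.
Tool frame: the origin (TCP) lies on the mounting face of the last link; the fingertips stand 173 mm ahead of it and the grasp point (between the pads) lies 155 mm ahead of it (bot.grip_point_offset is the distance from the TCP to the grasp point, in m); z points along the fingers, y is the line along which they close (so a half turn about z gives the same grasp; the last joint's range is limited). The gripper opens to 85 mm and grips with 20 to 120 N. Pads are 22 mm wide; open, the fingers measure 114 mm over their backs; the gripper's body (76 mm by 85 mm) begins 54 mm behind the grasp point. The pads swing forward as they close: fully open they stand 13 mm farther back than shut.
Start: joints at [-1.217, 0.521, -0.036, 1.599, 0.021, 1.021, -0.113], TCP at [0.257, 0.57, 0.405] pointing down, gripper open.
Joint ranges: [-2.91, 2.91], [-0.3, 2.13], [-1.5, 1.42], [0.17, 2.43], [-1.26, 4.41], [0.16, 1.93], [-2.52, 2.52]. Speed limits (rad/s): [1.89, 1.89, 2.39, 2.39, 3.01, 3.01, 3.01].

## Interface

Orientations are given as [roll, pitch, yaw] about the fixed x, y, z axes, in that order (R = Rz(yaw) Ry(pitch) Rx(roll)).
In Python, from workcell import bot gives the robot as it stands.
- The arm moves only by the tool arm_command, never from a script. Its argument "deltas" is a list of rows, each a list of 3 entries, a list of its own where there are three numbers: the shift along the tool's x, y, z in cm, then the turn, a rotation vector about the tool's x, y, z in rad, then the finger opening in cm, from 0 to 8.54. In form: [[[tx, ty, tz], [rx, ry, rz], claw], ...]. A call has 1 to 20 rows; each row shifts and turns the commanded pose from where the row before left it, along the tool's axes as they then stand; what a row does not reach is not made up. A row lasts 1/10 s, in which the tool goes at most 50 mm and 8.59 degrees, less where a joint would pass 70% of its speed; a pose out of reach is approached as far as the arm can. A call with a gripper value outside its range is refused whole. The fingers move at their own pace and stop on an object; "newtons" is the grip in N (left out, the last holds). Time passes only in rows, so rows that do not move let the fingers close. It gives the time, the measured TCP pose, the force, the opening and the grip force at its end, in the units of the state.
- bot.observe(): the state, without advancing time (a new reading comes with each control period).
- bot.grab_frame(name): name is "scene" or "top" or "wrist"; returns a dict with "frame" (480x640x3 uint8, red, green, blue), "K" (3x3 intrinsics, pixels), "rvec" (rotation vector, rad) and "tvec" (3), from world to camera coordinates, as OpenCV has them; the wrist camera has in their place "T_tool_cam" (4x4, takes a point from camera to tool coordinates, whose origin is the TCP and whose axes are the flange's). Camera axes: x right, y down, z forward; pixel columns grow to the right and rows downward; lengths in m; the calibration is good to about 2 mm. A picture is of the moment at which its call begins: read the wrist's pose just before it. There is no depth.
- bot.job_done(): hands the job in; it is judged then, once.
Trained networks look in a picture, given as the dict that the camera call returned (one of the last four; its "shot" number tells which), for a name from the list of things; names that differ only in an ending like _2 or _b are one class to them, and where a whole thing is asked for, a point or a joint stands for the part that bears it (a point fixed in the world has none). Each returns a list of dicts, best first, with "p" (0 to 1); they miss things now and then, are a little off and sometimes report something else, mostly with a low value. They report only what shows in the picture. A call takes as long as a camera call.
- bot.find_in(name, picture): "rect" ([left, top, width, height] in pixels, round what is visible of it).
- bot.mark_of(name, picture): "at" ([column, row] in pixels: a listed point, or the origin of a listed thing).
The state is a dict: "clock": time; "qpos": joint angles; "qd": joint speeds; "joint_efforts": joint torques, N m; "position": TCP position; "tool_rot": TCP orientation; "force": force on the tool from outside, world axes, zero at the start; "moment": the same for the moment, N m; "grip_width": finger opening in m; "finger_force": force on a finger pad.
Only numpy, scipy, OpenCV 4.12 (cv2) and the standard library are available. Lean on these libraries where they do the work, as an engineer would, in place of code of your own. Each camera call takes 0.05 s, during which the arm holds its last target. There are 200 camera calls.

## Task

Screw the reservoir's filler cap fully home, clockwise, by its bar grip. Then draw the steel centre punch out of the wooden tool block, set its point inside the small ring on the round sprung valve disc with the punch upright, and hold the disc gently pushed about half-way down its spring travel, never to the bottom. Finish while still holding it there; leave the scriber and the brass bush alone.

Things in the scene. Friction and masses are not known exactly. Their poses are not given: they have to be found in the camera images.
- reservoir: Grey cast body fixed to the worktop, 84 x 176 x 32 mm high; origin at the centre of its underside, x across, y along its length, z up. On its top: a filler neck with the screw cap, axis at y = +42 mm, and a valve boss (44 mm across, top 42 mm above the worktop) with the sprung disc, axis at y = -45 mm. It may stand to the left or to the right of the tool block.
- cap (a joint): Turn of the filler cap in rad about the vertical: 0 = fully home against its stop, positive = unscrewed, i.e. anticlockwise seen from above; it starts 0.6 to 1.25 unscrewed. At 0 the bar grip lies along the reservoir's x (across the body); at angle q the bar is turned by q from there. It stays where it is left; friction about 0.06 N m; it does not lift off or rise.
- cap_grip (a point): On the cap's axis, 68 mm above the worktop, in the cap's upright bar grip: 46 mm long, 13 mm thick, from 49 to 81 mm above the worktop, standing on the fluted cap disc of 54 mm diameter. The point turns with the cap: its x axis lies along the bar.
- valve (a joint): Depth in m by which the valve disc is pushed down: 0 = up, 0.008 = bottom. Spring of 1.5 N per mm with 1.5 N preload, so half-way (0.004) takes about 7.5 N.
- valve_spot (a point): Centre of the ring (13 mm across) and dot marked on top of the valve disc (aluminium, 30 mm diameter, 8 mm thick); 62 mm above the worktop while the disc is up; moves down with the disc. z up.
- tool_block: Wooden block fixed to the worktop, 60 x 130 x 45 mm high; origin at the centre of its underside, x across, y along its length. Two upright blind holes, 40 mm deep: the punch's, 14 mm wide, at y = +35 mm; the scriber's, 6 mm wide, at y = -35 mm.
- punch: Plain steel eight-sided centre punch, 12 mm thick, 120 mm long, 0.05 to 0.1 kg, standing point down in the tool block with 80 mm of it above the block, its point about 4 mm above the worktop; it may lean a few degrees in its loose hole. Its y axis runs along its length from the point to the head (up as it stands); the origin lies half-way along, 6 mm off the centre line.
- punch_point (a point): The point of the punch, on its centre line, at its lower end as it stands.
- punch_head (a point): Centre of the blunt upper end of the punch, 120 mm from the point.
- scriber: Bystander: scriber 130 mm long with a round wooden handle of 10 mm and a thin steel shank, standing point down in the other hole of the tool block; its top is about 137 mm above the worktop. Origin half-way along it.
- bush: Bystander: brass bush, 38 mm across and 34 mm high, standing behind; origin at the centre of its underside.

How it is judged:
By the outcome, as a careful person would: the job done as asked, in the order asked, and still so for the second after the job is handed in, while the arm keeps its last pose, push and grip.
It also fails if it takes over 58 s, if anything falls off the work surface, if the arm or the gripper's body presses on something with over 40 N, if the wrist force passes 120 N, or if a joint passes its speed limit or range.

## Working session

There is one attempt and no reset: what is moved stays moved. The work goes in short steps, Python scripts to look and compute and a tool call to move; the robot and the scene stay as the last step left them, time stands still between calls to the robot, and variables do not carry over. Pictures are saved under pics/ and viewed, at most 10 in all, crops included, and the job is handed in when it is done.

Besides the shell and the picture viewer there is one more tool, called after "Call:" as a command line: name --argument value ..., lists and objects as JSON in quotes. arm_command: Moves the arm, as the interface text tells. Its arguments: {"type":"object","properties":{"deltas":{"type":"array","items":{"type":"array"}},"newtons":{"type":"number"}},"required":["deltas"]}

```bash
ls; mkdir -p pics; cat > h.py <<'E'
import numpy as np, cv2
from scipy.spatial.transform import Rotation as R
from workcell import bot
def cam(pic, st=None):
    """returns K, Rcw (cam->world), origin"""
    if pic.get("rvec") is not None:
        Rm=cv2.Rodrigues(np.array(pic["rvec"],float))[0]; t=np.array(pic["tvec"],float).ravel()
        return np.array(pic["K"]),Rm.T,-Rm.T@t
    T=np.array(pic["T_tool_cam"]); W=np.eye(4)
    W[:3,:3]=R.from_euler('xyz',st["tool_rot"]).as_matrix(); W[:3,3]=st["position"]
    M=W@T; return np.array(pic["K"]),M[:3,:3],M[:3,3]
def ray(c,px):
    K,Rm,o=c; d=Rm@np.linalg.solve(K,[px[0],px[1],1.]); return o,d/np.linalg.norm(d)
def atz(c,px,z):
    o,d=ray(c,px); return o+d*(z-o[2])/d[2]
def tri(rays):
    A=sum(np.eye(3)-np.outer(d,d) for o,d in rays); b=sum((np.eye(3)-np.outer(d,d))@o for o,d in rays)
    return np.linalg.solve(A,b)
def proj(c,p):
    K,Rm,o=c; q=K@(Rm.T@(np.array(p)-o)); return q[:2]/q[2]
def snap(name,fn=None):
    st=bot.observe(); p=bot.grab_frame(name)
    if fn: cv2.imwrite('pics/'+fn,p["frame"][:,:,::-1])
    return p,cam(p,st),st
def todelta(st,target):
    Rm=R.from_euler('xyz',st["tool_rot"]).as_matrix(); return 100*Rm.T@(np.array(target)-st["position"])
E
python3 - <<'E'
from h import *
np.set_printoptions(precision=4,suppress=True)
s=bot.observe();print(s)
Z=dict(cap_grip=.068,valve_spot=.062,punch_point=.004,punch_head=.125,tool_block=0,reservoir=0,bush=0,scriber=.07)
rs={}
for n in("scene","top"):
    p,c,_=snap(n,n+'.png')
    for k in Z:
        m=bot.mark_of(k,p)
        if m:
            m=m[0]; print(n,k,round(m["p"],2),m["at"],atz(c,m["at"],Z[k])); rs.setdefault(k,[]).append(ray(c,m["at"]))
for k in rs:
    if len(rs[k])==2: print(k,tri(rs[k]))
E
```

```text
pics
{'clock': 0.0, 'qpos': array([-1.2172,  0.522 , -0.0364,  1.6   ,  0.0212,  1.0211, -0.1128]), 'qd': array([-0.0012, -0.0004, -0.0009,  0.0004, -0.0005, -0.0016,  0.0001]), 'joint_efforts': array([  0.0014, -92.7082,   1.9809, -36.9938,   0.0179,   0.0079,
        -0.    ]), 'position': array([0.257 , 0.5696, 0.4041]), 'tool_rot': array([-3.1405,  0.0001,  2.7178]), 'force': array([-0.1497, -0.439 , -0.1914]), 'moment': array([-0.0171, -0.043 , -0.045 ]), 'finger_force': 0.0, 'grip_width': 0.0856005858032447}
scene cap_grip 0.72 [391.1, 245.6] [ 0.5377 -0.1648  0.068 ]
scene valve_spot 0.42 [427.1, 238.8] [ 0.5162 -0.2445  0.062 ]
scene punch_head 0.66 [257.7, 295.3] [0.5139 0.1409 0.125 ]
scene tool_block 0.84 [280.9, 341.3] [0.514  0.1092 0.    ]
scene reservoir 0.56 [402.6, 267.0] [ 0.5326 -0.1994  0.    ]
scene bush 0.81 [306.2, 247.1] [ 0.7113 -0.0789  0.    ]
scene scriber 0.68 [296.6, 306.1] [0.5073 0.0773 0.07  ]
top cap_grip 0.91 [361.3, 282.9] [ 0.5253 -0.1561  0.068 ]
top valve_spot 0.71 [404.9, 281.5] [ 0.5255 -0.245   0.062 ]
top punch_point 0.67 [216.8, 292.7] [0.5135 0.1479 0.004 ]
top tool_block 0.57 [237.6, 296.5] [0.504  0.1042 0.    ]
top reservoir 0.92 [375.1, 277.6] [ 0.5358 -0.1934  0.    ]
top bush 0.64 [362.0, 282.1] [ 0.5269 -0.1647  0.    ]
top scriber 0.51 [243.1, 301.3] [0.4958 0.0811 0.07  ]
cap_grip [ 0.526  -0.1541  0.0797]
valve_spot [ 0.5233 -0.2485  0.0561]
tool_block [0.5069 0.1074 0.0047]
reservoir [ 0.5335 -0.1956  0.0013]
bush [ 0.5664 -0.082   0.101 ]
scriber [0.4973 0.081  0.0798]
```

View pics/top.png

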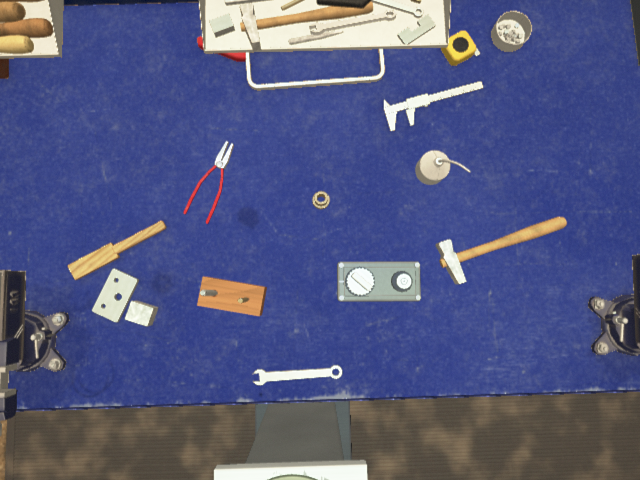

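View pics/scene.png

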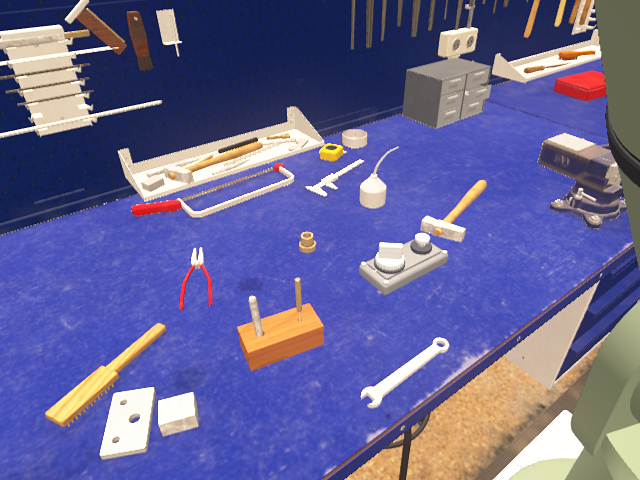

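```bash
python3 - <<'E'
from h import *
np.set_printoptions(precision=4,suppress=True)
p,c,s=snap("wrist"); print(p["T_tool_cam"],p["K"])
print(todelta(s,[.50,-.195,.36]))
E
```

```text
[[-0.0008 -0.96   -0.2799  0.0712]
 [ 1.     -0.001   0.0004  0.0011]
 [-0.0007 -0.2799  0.96    0.0323]
 [ 0.      0.      0.      1.    ]] [[352.0882   0.     311.221 ]
 [  0.     352.0882 236.2847]
 [  0.       0.       1.    ]]
[-53.5972 -59.7092   4.4713]
```

Call:
arm_command --deltas '[[[-2.98,-3.32,0.25],[0,0,0],8.5],[[-2.98,-3.32,0.25],[0,0,0],8.5],[[-2.98,-3.32,0.25],[0,0,0],8.5],[[-2.98,-3.32,0.25],[0,0,0],8.5],[[-2.98,-3.32,0.25],[0,0,0],8.5],[[-2.98,-3.32,0.25],[0,0,0],8.5],[[-2.98,-3.32,0.25],[0,0,0],8.5],[[-2.98,-3.32,0.25],[0,0,0],8.5],[[-2.98,-3.32,0.25],[0,0,0],8.5],[[-2.98,-3.32,0.25],[0,0,0],8.5],[[-2.98,-3.32,0.25],[0,0,0],8.5],[[-2.98,-3.32,0.25],[0,0,0],8.5],[[-2.98,-3.32,0.25],[0,0,0],8.5],[[-2.98,-3.32,0.25],[0,0,0],8.5],[[-2.98,-3.32,0.25],[0,0,0],8.5],[[-2.98,-3.32,0.25],[0,0,0],8.5],[[-2.98,-3.32,0.25],[0,0,0],8.5],[[-2.98,-3.32,0.25],[0,0,0],8.5]]'

```text
clock: 2.75
position: [0.5005, -0.1975, 0.3597]
tool_rot: [3.141, 0.0, 2.718]
force: [0.6, 0.6, 0.5]
grip_width: 0.0851
finger_force: 0.0
```

Call:
arm_command --deltas '[[[0,0,0],[0,0,0.145],8.5],[[0,0,0],[0,0,0.145],8.5],[[0,0,0],[0,0,0.145],8.5],[[0,0,0],[0,0,0.145],8.5],[[0,0,0],[0,0,0.145],8.5],[[0,0,0],[0,0,0.145],8.5],[[0,0,0],[0,0,0.145],8.5],[[0,0,0],[0,0,0.145],8.5],[[0,0,0],[0,0,0.145],8.5],[[0,0,0],[0,0,0.145],8.5],[[0,0,0],[0,0,0.145],8.5],[[0,0,0],[0,0,0.145],8.5],[[0,0,0],[0,0,0],8.5]]'

```text
clock: 4.05
position: [0.5004, -0.1954, 0.3596]
tool_rot: [3.142, 0.0, 0.975]
force: [-0.7, 0.5, -0.1]
grip_width: 0.0849
finger_force: 0.0
```

```bash
python3 - <<'E'
from h import *
np.set_printoptions(precision=4,suppress=True)
p,c,s=snap("wrist","w1.png"); print(s["clock"],s["position"],s["tool_rot"],s["qpos"])
for k,z in dict(cap_grip=.068,valve_spot=.062,reservoir=0).items():
    for m in bot.mark_of(k,p)[:2]: print(k,m,atz(c,m["at"],z))
E
```

```text
4.05 [ 0.5004 -0.1954  0.3596] [3.1416 0.0004 0.9754] [-0.2281  0.5342  0.6893  1.9028 -0.4407  0.8606  0.0918]
cap_grip {'at': [312.1, 163.4], 'p': 0.62} [ 0.5295 -0.1528  0.068 ]
cap_grip {'at': [375.8, 258.9], 'p': 0.17} [ 0.5296 -0.2415  0.068 ]
valve_spot {'at': [373.6, 258.3], 'p': 0.93} [ 0.5281 -0.2425  0.062 ]
reservoir {'at': [334.7, 199.1], 'p': 0.96} [ 0.5258 -0.1965  0.    ]
```

View pics/w1.png

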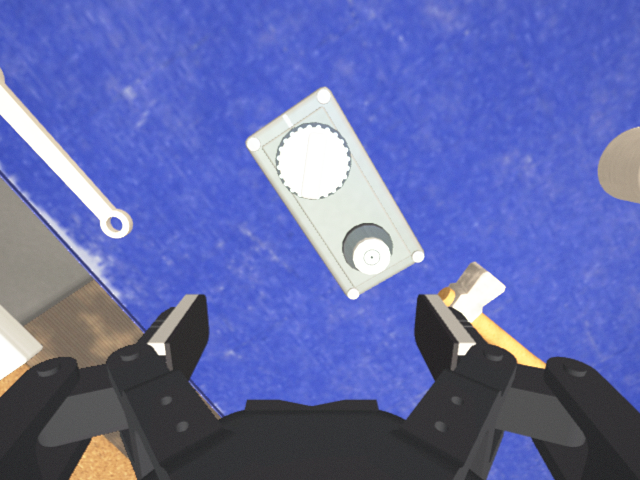

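```bash
python3 - <<'E'
import cv2,numpy as np
f=cv2.imread('pics/w1.png')[115:210,265:360].astype(float)
g=np.clip((f.min(2)-170)*3,0,255).astype('uint8'); print(f.min(2).max())
g=cv2.createCLAHE(4,(2,2)).apply(f.min(2).astype('uint8'))
cv2.imwrite('pics/w1c.png',cv2.resize(g,None,fx=5,fy=5,interpolation=cv2.INTER_CUBIC))
E
```

```text
255.0
```

View pics/w1c.png

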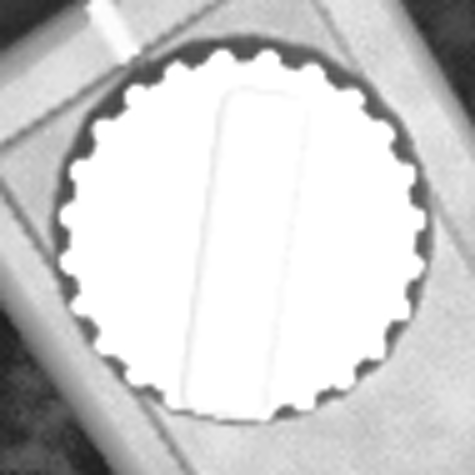

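```bash
python3 - <<'E'
from h import *
np.set_printoptions(precision=4,suppress=True)
p,c,s=snap("wrist")
q=[atz(c,[265+a/5,115+b/5],.081) for a,b in((225,92),(305,97),(183,408),(265,412))]
u=(q[0]+q[1]-q[2]-q[3])/2; print(np.mean(q,0),np.linalg.norm(u),np.linalg.norm(q[0]-q[1]),np.arctan2(u[1],u[0]))
b=[atz(c,x,.032) for x in((252,144),(323,96),(353,294),(418,257))]
v=(b[0]+b[1]-b[2]-b[3])/2; print(np.mean(b,0),np.arctan2(v[1],v[0])-np.pi/2,np.linalg.norm(v))
E
```

```text
[ 0.5297 -0.1541  0.081 ] 0.04313379854328442 0.010777771569890498 0.851275601479421
[ 0.5284 -0.1953  0.032 ] -0.017235161225902296 0.15871974302777825
```

Call:
arm_command --deltas '[[[2.55,0.03,1],[0,0,0],5],[[2.55,0.03,1],[0,0,0],5],[[0,0,2.5],[0,0,0.062],5],[[0,0,2.5],[0,0,0.062],5],[[0,0,2.5],[0,0,0],5],[[0,0,2],[0,0,0],5],[[0,0,1.86],[0,0,0],5],[[0,0,0],[0,0,0],5],[[0,0,0],[0,0,0],5]]' --newtons 40

```text
clock: 5.2
position: [0.5292, -0.154, 0.2265]
tool_rot: [-3.141, 0.0, 0.854]
force: [-0.0, 1.2, 0.2]
grip_width: 0.0498
finger_force: 0.0
```

Call:
arm_command --deltas '[[[0,0,0],[0,0,0],0.5],[[0,0,0],[0,0,0],0.5],[[0,0,0],[0,0,0],0.5],[[0,0,0],[0,0,0],0.5],[[0,0,0],[0,0,0],0.5],[[0,0,0],[0,0,0],0.5]]' --newtons 40

```text
clock: 5.8
position: [0.5298, -0.1539, 0.227]
tool_rot: [3.139, -0.001, 0.854]
force: [2.0, -1.5, 8.2]
grip_width: 0.0117
finger_force: 42.4
```

Call:
arm_command --deltas '[[[0,0,0],[0,0,0.12],0.5],[[0,0,0],[0,0,0.12],0.5],[[0,0,0],[0,0,0.12],0.5],[[0,0,0],[0,0,0.12],0.5],[[0,0,0],[0,0,0.12],0.5],[[0,0,0],[0,0,0.12],0.5],[[0,0,0],[0,0,0.08],0.5],[[0,0,0],[0,0,0],0.5],[[0,0,0],[0,0,0],0.5]]'

```text
clock: 6.7
position: [0.5302, -0.1546, 0.2271]
tool_rot: [3.138, -0.003, 0.053]
force: [6.5, -8.6, 0.6]
grip_width: 0.0119
finger_force: 41.5
```

```bash
python3 - <<'E'
from h import *
s=bot.observe(); print(s)
E
```

```text
{'clock': 6.7, 'qpos': array([-0.32423609,  0.82774967,  0.74732508,  1.94683824, -0.8617814 ,
        0.71699392, -0.56323816]), 'qd': array([ 0.00377402, -0.0010333 , -0.00457669, -0.00052657,  0.0031588 ,
       -0.00310739,  0.00296059]), 'joint_efforts': array([ -3.81913841, -86.191957  ,  19.03898835, -13.59457165,
         0.20619244,   3.3926931 ,  -0.15468534]), 'position': array([ 0.53019593, -0.15461822,  0.22707637]), 'tool_rot': array([ 3.13847742, -0.00334404,  0.05326984]), 'force': array([ 6.47818606, -8.63505513,  0.60206726]), 'moment': array([-1.67158738, -1.43180579, -0.02148928]), 'finger_force': 41.458590030670166, 'grip_width': 0.011904645816814692}
```

Call:
arm_command --deltas '[[[0,0,0],[0,0,0.03],0.5],[[0,0,0],[0,0,0.03],0.5],[[0,0,0],[0,0,0.03],0.5],[[0,0,0],[0,0,0],0.5]]'

```text
clock: 7.1
position: [0.5302, -0.1547, 0.2271]
tool_rot: [3.139, -0.004, -0.037]
force: [7.3, -9.7, 1.3]
grip_width: 0.0125
finger_force: 41.6
```

```bash
python3 -c "
from h import *
s=bot.observe(); print(s['tool_rot'],s['force'],s['moment'],s['joint_efforts'][6])"
```

```text
[ 3.13854048 -0.00363181 -0.03717484] [ 7.29452671 -9.71928079  1.25788123] [-1.85750606 -1.52950078  0.51070078] -1.1818291246891022
```

Call:
arm_command --deltas '[[[0,0,0],[0,0,0.03],0.5],[[0,0,0],[0,0,0],0.5],[[0,0,0],[0,0,0],6],[[0,0,0],[0,0,0],6],[[0,0,0],[0,0,0],6],[[0,0,0],[0,0,0],6],[[0,0,-2],[0,0,0],6],[[0,0,-4],[0,0,0],6],[[0,0,-4],[0,0,0],6],[[-3,0,-3],[0,0,0],6],[[-3,0,0],[0,0,0],6],[[0,0,0],[0,0,0],6]]'

```text
clock: 8.3
position: [0.4666, -0.1497, 0.3567]
tool_rot: [-3.14, 0.0, -0.068]
force: [0.9, -0.1, 0.2]
grip_width: 0.06
finger_force: 0.0
```

```bash
python3 - <<'E'
from h import *
np.set_printoptions(precision=4,suppress=True)
p,c,s=snap("wrist","w2.png"); print(s["clock"],s["position"],s["tool_rot"],s["force"],s["moment"])
for k,z in dict(cap_grip=.068,valve_spot=.062,reservoir=0).items():
    for m in bot.mark_of(k,p)[:1]: print(k,m,atz(c,m["at"],z))
x,y=map(int,proj(c,[.53,-.154,.07])); print(x,y)
g=p["frame"].min(2)[max(y-80,0):y+80,max(x-110,0):x+110]
g=cv2.createCLAHE(4,(2,2)).apply(np.ascontiguousarray(g)); cv2.imwrite('pics/w2c.png',cv2.resize(g,None,fx=3.5,fy=3.5,interpolation=2))
E
```

```text
8.3 [ 0.4666 -0.1497  0.3567] [-3.1396  0.0001 -0.0679] [ 0.9166 -0.1465  0.2469] [-0.0128 -0.027   0.0178]
cap_grip {'at': [315.0, 146.4], 'p': 0.86} [ 0.5291 -0.1548  0.068 ]
valve_spot {'at': [436.0, 140.0], 'p': 0.69} [ 0.5274 -0.2418  0.062 ]
313 145
```

View pics/w2c.png

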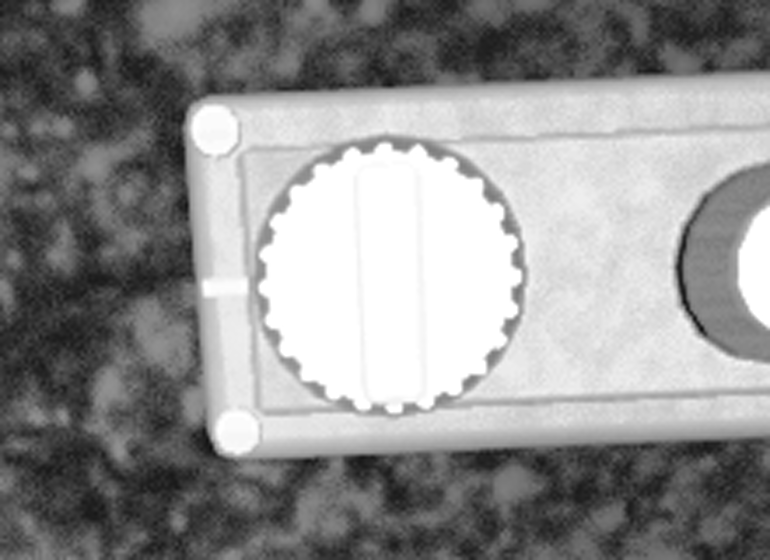

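The picture shows the bar (columns 355–425) square to the body's long edge, so the cap is home. Now to the punch.

Call:
arm_command --deltas '[[[0.41,-4.62,0.1],[0,0,0],6],[[0.41,-4.62,0.1],[0,0,0],6],[[0.41,-4.62,0.1],[0,0,0],6],[[0.41,-4.62,0.1],[0,0,0],6],[[0.41,-4.62,0.1],[0,0,0],6],[[0.41,-4.62,0.1],[0,0,0],6],[[0,0,0],[0,0,-0.138],6],[[0,0,0],[0,0,-0.138],6],[[0,0,0],[0,0,-0.138],6],[[0,0,0],[0,0,-0.138],6],[[0,0,0],[0,0,-0.138],6],[[0,0,0],[0,0,-0.138],6],[[0,0,0],[0,0,-0.138],6],[[0,0,0],[0,0,-0.138],6],[[0,0,0],[0,0,-0.138],6],[[0,0,0],[0,0,-0.138],6],[[0,0,0],[0,0,-0.138],6],[[0,0,0],[0,0,0],6]]'

```text
clock: 10.3
position: [0.5127, 0.1252, 0.3499]
tool_rot: [-3.141, -0.0, 1.454]
force: [-0.7, 0.2, -0.6]
grip_width: 0.06
finger_force: 0.0
```

```bash
python3 - <<'E'
from h import *
np.set_printoptions(precision=4,suppress=True)
print(bot.observe()["tool_rot"])
rs=[]
for n in("wrist","scene","top"):
    p,c,s=snap(n,n+"3.png")
    for k,z in dict(punch_head=.124,punch=.064,tool_block=0,scriber=.07).items():
        for m in bot.mark_of(k,p)[:1]:
            print(n,k,m,atz(c,m["at"],z))
            if k=="punch_head" and n!='top': rs.append(ray(c,m["at"]))
    print(n, bot.find_in("punch",p)[:1])
if len(rs)>1: print(tri(rs))
E
```

```text
[-3.1414 -0.0001  1.454 ]
wrist punch_head {'at': [314.6, 218.0], 'p': 0.81} [0.5179 0.1514 0.124 ]
wrist punch {'at': [306.3, 193.1], 'p': 0.9} [0.513  0.1565 0.064 ]
wrist scriber {'at': [297.9, 290.7], 'p': 0.68} [0.4977 0.0835 0.07  ]
wrist [{'rect': [298.9, 192.8, 25.5, 35.5], 'p': 0.72}]
scene punch {'at': [252.1, 326.1], 'p': 0.63} [0.5177 0.1557 0.064 ]
scene tool_block {'at': [281.0, 340.7], 'p': 0.75} [0.5151 0.1084 0.    ]
scene scriber {'at': [294.0, 309.2], 'p': 0.65} [0.5038 0.0847 0.07  ]
scene [{'rect': [247.6, 294.1, 15.5, 42.4], 'p': 0.57}]
top punch_head {'at': [204.3, 291.3], 'p': 0.34} [0.5184 0.1447 0.124 ]
top punch {'at': [210.1, 292.8], 'p': 0.36} [0.5145 0.1481 0.064 ]
top tool_block {'at': [237.1, 298.9], 'p': 0.86} [0.4989 0.1053 0.    ]
top scriber {'at': [244.2, 302.1], 'p': 0.39} [0.4941 0.0789 0.07  ]
top []
```

View pics/wrist3.png

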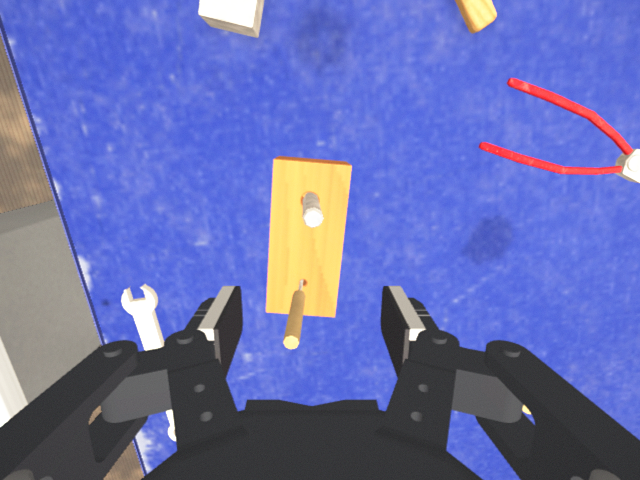

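```bash
python3 - <<'E'
from h import *
np.set_printoptions(precision=4,suppress=True)
p,c,s=snap("wrist")
b=[atz(c,x,.045) for x in((275,158),(351,163),(337,317),(267,313))]
u=(b[0]+b[1]-b[2]-b[3])/2; print(np.array(b),np.mean(b,0),u, np.linalg.norm(u),np.arctan2(u[1],u[0])-np.pi/2)
h=np.mean(b,0)+u/np.linalg.norm(u)*.035; print("hole",h,proj(c,h))
f=p["frame"]; cv2.imwrite('pics/w3c.png',cv2.resize(f[150:260,255:375,::-1],None,fx=5,fy=5,interpolation=2))
print(atz(c,(313.5,218),.124),atz(c,(311,199),.045))
E
```

```text
[[0.4918 0.1828 0.045 ]
 [0.5486 0.1722 0.045 ]
 [0.525  0.0434 0.045 ]
 [0.4656 0.0545 0.045 ]] [0.5078 0.1132 0.045 ] [0.0249 0.1286 0.    ] 0.13096716491514757 -0.19106696171175086
hole [0.5144 0.1476 0.045 ] [310.2553 200.107 ]
[0.5168 0.1515 0.124 ] [0.5151 0.1484 0.045 ]
```

View pics/w3c.png

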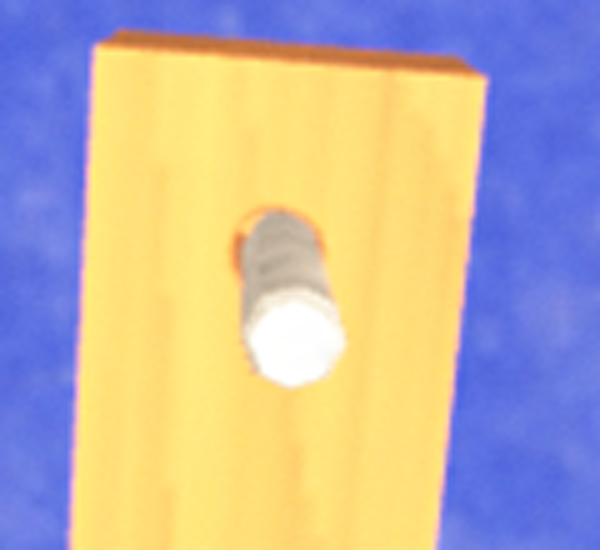

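Call:
arm_command --deltas '[[[2.42,0.02,0],[0,0,0],5],[[0,0,3],[0,0,0],5],[[0,0,3],[0,0,0],5],[[0,0,3],[0,0,0],5],[[0,0,2.5],[0,0,0],5],[[0,0,0],[0,0,0],5],[[0,0,0],[0,0,0],0.5],[[0,0,0],[0,0,0],0.5],[[0,0,0],[0,0,0],0.5],[[0,0,0],[0,0,0],0.5],[[0,0,0],[0,0,0],0.5],[[0,0,0],[0,0,0],0.5]]' --newtons 60

```text
clock: 12.45
position: [0.5155, 0.1493, 0.2356]
tool_rot: [3.141, -0.0, 1.452]
force: [-1.4, -1.8, 6.0]
grip_width: 0.0105
finger_force: 58.6
```

Call:
arm_command --deltas '[[[0,0,-1],[0,0,0],0.5],[[0,0,-2],[0,0,0],0.5],[[0,0,-3],[0,0,0],0.5],[[0,0,-3],[0,0,0],0.5],[[0,0,-3],[0,0,0],0.5],[[0,0,-2],[0,0,0],0.5],[[0,0,0],[0,0,0],0.5]]'

```text
clock: 13.15
position: [0.5157, 0.1492, 0.3781]
tool_rot: [3.138, -0.003, 1.452]
force: [-0.2, 0.1, -0.9]
grip_width: 0.0104
finger_force: 58.4
```

```bash
python3 - <<'E'
from h import *
np.set_printoptions(precision=4,suppress=True)
s=bot.observe();print(s["clock"],s["position"],s["tool_rot"],s["force"])
Rm=R.from_euler('xyz',s["tool_rot"]).as_matrix(); g=s["position"]+.155*Rm[:,2]; print(g)
rs={}
for n in("wrist","scene","top"):
    p,c,s=snap(n,n+"4.png")
    for k in("punch_head","punch_point"):
        for m in bot.mark_of(k,p)[:1]:
            print(n,k,m["p"],m["at"],"nominal",proj(c,g+[0,0,-.076 if k[-1]=='t' else .044]))
            if m["p"]>.3: rs.setdefault(k,[]).append(ray(c,m["at"]))
    if n!='top': 
        x,y=map(int,proj(c,g)); f=p["frame"][max(0,y-80):y+80,x-60:x+60,::-1]; cv2.imwrite(f'pics/{n}4c.png',cv2.resize(f,None,fx=3,fy=3,interpolation=2))
for k in rs:
    if len(rs[k])>1: print(k,tri(rs[k]))
a,b=[cv2.imread(f'pics/{n}4c.png') for n in("wrist","scene")]; h=max(len(a),len(b))
cv2.imwrite('pics/both4.png',np.hstack([cv2.copyMakeBorder(i,0,h-len(i),0,0,0) for i in(a,b)]))
E
```

```text
13.15 [0.5157 0.1492 0.3781] [ 3.1383 -0.0025  1.4517] [-0.2127  0.1413 -0.9254]
[0.5163 0.1496 0.2231]
wrist punch_head 0.93 [310.4, 397.0] nominal [311.6721 409.9099]
wrist punch_point 0.66 [308.8, 260.2] nominal [310.5504 259.6618]
scene punch_point 0.43 [253.1, 286.9] nominal [250.4151 285.9342]
top punch_point 0.62 [203.6, 293.6] nominal [198.4888 292.7672]
punch_point [0.5154 0.1447 0.1408]
```

View pics/both4.png

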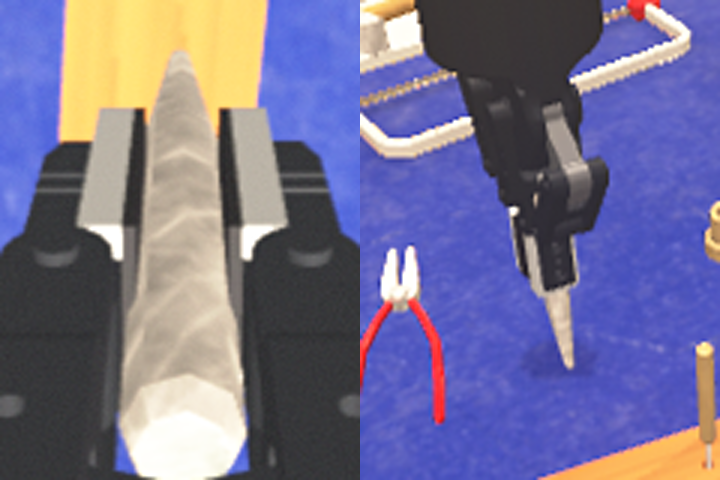

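```bash
cat > lean.py <<'E'
from h import *
def overlay(p,fn,out,d=.0766,tip=None):
    T=np.array(p["T_tool_cam"]); c=(np.array(p["K"]),T[:3,:3],T[:3,3])
    im=cv2.imread(fn); S=3; x0,y0=225,225
    big=cv2.resize(im[y0:y0+200,x0:x0+170],None,fx=S,fy=S,interpolation=2)
    o=atz(c,tip,.155+d)      # tip in tool frame
    print("tip tool mm",o*1000)
    for th,col in((0,(0,0,255)),(.04,(0,200,0)),(.08,(255,0,0))):
        ax=np.array([np.sin(th),0,-np.cos(th)]); ex=np.array([np.cos(th),0,np.sin(th)])
        a=np.arange(8)*np.pi/4+np.pi/8; r=.006/np.cos(np.pi/8)
        P=[o+.12*ax+r*(np.cos(t)*ex+np.sin(t)*np.array([0,1,0])) for t in a]
        q=np.array([(proj(c,x)-[x0,y0]+.5)*S for x in P]).astype(np.int32); cv2.polylines(big,[q],True,col,1)
        print(th,proj(c,o+.12*ax))
    cv2.circle(big,tuple(int(v) for v in (np.array(tip)-[x0,y0]+.5)*S),3,(0,0,255),1)
    cv2.imwrite(out,big)
E
python3 - <<'E'
from lean import *
p,c,s=snap("wrist","w5.png"); print(s["tool_rot"],s["force"])
overlay(p,'pics/w5.png','pics/w5c.png',tip=(309.5,260))
E
```

```text
[-3.14095484e+00  6.31813933e-04  1.45157643e+00] [ 0.51864184 -0.92666463 -1.1513892 ]
tip tool mm [ -0.62002272  -0.88012788 231.6       ]
0 [307.90102654 410.46804541]
0.04 [307.8426172  395.60045555]
0.08 [307.78874074 379.88102529]
```

View pics/w5c.png

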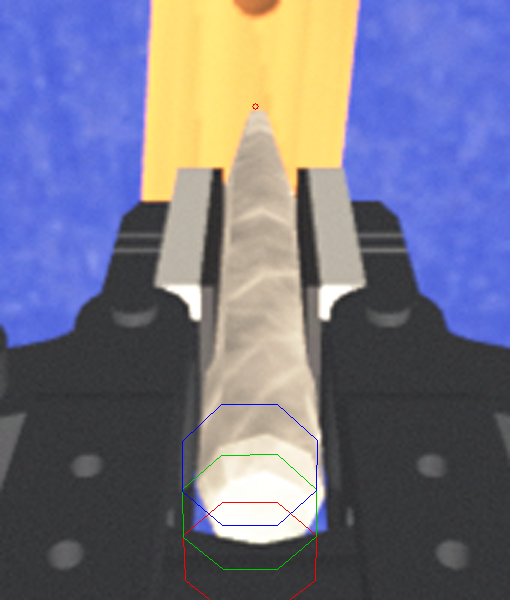

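Call:
arm_command --deltas '[[[0,0,-3],[0,0,0],0.5],[[-4.4,0.65,0],[0,0,0],0.5],[[-4.4,0.65,0],[0,0,0],0.5],[[-4.4,0.65,0],[0,0,0],0.5],[[-4.4,0.65,0],[0,0,0],0.5],[[-4.4,0.65,0],[0,0,0],0.5],[[-4.4,0.65,0],[0,0,0],0.5],[[-4.4,0.65,0],[0,0,0],0.5],[[-4.4,0.65,0],[0,0,0],0.5],[[-4.4,0.65,0],[0,0,0],0.5],[[0,0,4],[0,0,0],0.5],[[0,0,4],[0,0,0],0.5],[[0,0,0],[0,0.042,0],0.5],[[0,0,0],[0,0,0],0.5],[[0,0,0],[0,0,0],0.5]]'

```text
clock: 15.15
position: [0.5267, -0.2515, 0.3271]
tool_rot: [3.139, -0.042, 1.451]
force: [0.8, -0.3, -0.5]
grip_width: 0.0104
finger_force: 58.6
```

```bash
python3 - <<'E'
from h import *
np.set_printoptions(precision=4,suppress=True)
s=bot.observe();Rm=R.from_euler('xyz',s["tool_rot"]).as_matrix()
print(s["clock"],s["position"],s["tool_rot"],s["force"],s["qpos"],s["grip_width"])
tip=s["position"]+Rm@[-.0006,.0001,.2316]; hd=tip+Rm@(.12*np.array([np.sin(.042),0,-np.cos(.042)])); print("tip",tip,"head",hd)
for n in("wrist","scene","top"):
    p,c,_=snap(n,n+"6.png")
    for k,z in dict(punch_point=tip[2],punch_head=hd[2],valve_spot=.062).items():
        for m in bot.mark_of(k,p)[:1]: print(n,k,m["p"],m["at"],"pred",proj(c,{'punch_point':tip,'punch_head':hd}.get(k,[.5278,-.242,.062])),atz(c,m["at"],z))
    if n=='scene': x,y=map(int,proj(c,tip)); cs=p["frame"][y-75:y+25,x-40:x+60]
    if n=='wrist': cw=p["frame"][150:250,260:380]
cv2.imwrite('pics/p6.png',np.hstack([cv2.resize(i,(400,400),interpolation=2) for i in(cs,cw[:,10:110])])[:,:,::-1])
E
```

```text
15.15 [ 0.5267 -0.2515  0.3271] [ 3.1392 -0.0416  1.4514] [ 0.7659 -0.2647 -0.5234] [-0.0435  0.632   0.5896  1.801  -0.4991  0.8707  0.6739] 0.010351789104542153
tip [ 0.5284 -0.2426  0.0957] head [ 0.5281 -0.2425  0.2157]
wrist punch_point 0.83 [306.6, 260.8] pred [311.1209 259.8939] [ 0.5257 -0.2428  0.0957]
wrist punch_head 0.55 [312.9, 396.8] pred [311.4628 394.6971] [ 0.5285 -0.2432  0.2157]
wrist valve_spot 0.81 [310.7, 244.8] pred [309.9725 244.4502] [ 0.5283 -0.2423  0.062 ]
scene valve_spot 0.73 [424.7, 237.8] pred [422.0263 236.5891] [ 0.5215 -0.2432  0.062 ]
```

View pics/p6.png

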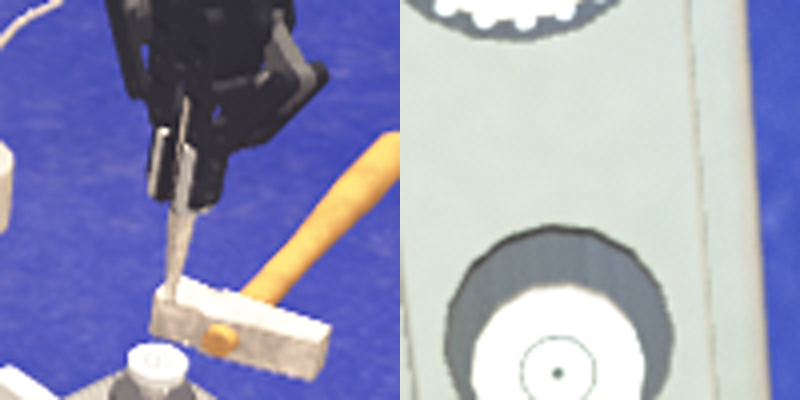

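```bash
python3 - <<'E'
from h import *
p,c,_=snap("scene")
t=np.array([.5284,-.2426,.0957]); a=proj(c,t); b=proj(c,t+[0,0,.12]); print(a,b,(b-a)[0]/(b-a)[1])
for d in([.005,0,.12],[0,.005,.12]): b2=proj(c,t+d)-a; print(d,b2[0]/b2[1])
E
```

```text
[423.91240177 222.60578789] [431.38118678 168.45230956] -0.13791884181217756
[0.005, 0, 0.12] -0.09887393646481256
[0, 0.005, 0.12] -0.10468320754946407
```

Call:
arm_command --deltas '[[[-0.28,0,0],[0,0.012,0],0.5],[[-0.08,0,1.4],[0,0,0],0.5],[[-0.06,0,1.2],[0,0,0],0.5],[[-0.01,0,0.2],[0,0,0],0.5],[[0,0,0],[0,0,0],0.5],[[0,0,0],[0,0,0],0.5]]'

```text
clock: 16.4
position: [0.5261, -0.2538, 0.297]
tool_rot: [-3.142, -0.054, 1.452]
force: [0.4, -0.6, -0.4]
grip_width: 0.0105
finger_force: 58.6
```

Call:
arm_command --deltas '[[[-0.01,0,0.2],[0,0,0],0.5],[[0,0,0],[0,0,0],0.5],[[0,0,0],[0,0,0],0.5]]'

```text
clock: 16.7
position: [0.5261, -0.2536, 0.2951]
tool_rot: [3.141, -0.054, 1.452]
force: [0.1, -0.2, -1.0]
grip_width: 0.0108
finger_force: 58.6
```

```bash
python3 - <<'E'
from h import *
np.set_printoptions(precision=4,suppress=True)
p,c,s=snap("wrist","w7.png");Rm=R.from_euler('xyz',s["tool_rot"]).as_matrix()
print(s["clock"],s["position"],s["tool_rot"],s["force"],s["grip_width"],s["position"]+Rm@[-.0006,.0001,.2316])
for k in("punch_point","valve_spot"): print(bot.mark_of(k,p)[:1])
E
```

```text
16.7 [ 0.5261 -0.2536  0.2951] [ 3.1414 -0.054   1.4519] [ 0.0687 -0.2192 -0.9997] 0.01082223218386173 [ 0.5276 -0.2418  0.0638]
[{'at': [309.4, 260.9], 'p': 0.81}]
[{'at': [309.9, 256.6], 'p': 0.85}]
```

Call:
arm_command --deltas '[[[0.13,0,0.05],[0,0,0],0.5],[[0,0,0.05],[0,0,0],0.5],[[0,0,0],[0,0,0],0.5],[[0,0,0],[0,0,0],0.5]]'

```text
clock: 17.25
position: [0.5262, -0.2523, 0.294]
tool_rot: [-3.142, -0.054, 1.452]
force: [0.2, -0.6, 0.2]
grip_width: 0.0103
finger_force: 58.6
```

Call:
arm_command --deltas '[[[-0.01,0,0.1],[0,0,0],0.5],[[0,0,0],[0,0,0],0.5],[[0,0,0],[0,0,0],0.5]]'

```text
clock: 17.55
position: [0.5262, -0.2523, 0.293]
tool_rot: [3.141, -0.054, 1.452]
force: [-0.1, 1.0, 1.0]
grip_width: 0.0103
finger_force: 58.7
```

Call:
arm_command --deltas '[[[-0.01,0,0.1],[0,0,0],0.5],[[0,0,0],[0,0,0],0.5],[[0,0,0],[0,0,0],0.5]]'

```text
clock: 17.85
position: [0.5262, -0.2524, 0.2921]
tool_rot: [3.141, -0.054, 1.452]
force: [0.4, 0.4, 1.9]
grip_width: 0.0102
finger_force: 58.7
```

Call:
arm_command --deltas '[[[-0.01,0,0.1],[0,0,0],0.5],[[0,0,0],[0,0,0],0.5],[[0,0,0],[0,0,0],0.5]]'

```text
clock: 18.15
position: [0.5262, -0.2524, 0.291]
tool_rot: [3.142, -0.054, 1.452]
force: [0.5, 1.0, 3.4]
grip_width: 0.0104
finger_force: 58.9
```

Call:
arm_command --deltas '[[[-0.01,0,0.1],[0,0,0],0.5],[[0,0,0],[0,0,0],0.5],[[0,0,0],[0,0,0],0.5]]'

```text
clock: 18.45
position: [0.5262, -0.2525, 0.2901]
tool_rot: [3.141, -0.054, 1.452]
force: [-0.0, 1.9, 3.9]
grip_width: 0.0103
finger_force: 59.0
```

```bash
python3 - <<'E'
from h import *
np.set_printoptions(precision=4,suppress=True)
p,c,s=snap("wrist","w8.png")
for i in range(3): print(bot.observe()["force"]); bot.grab_frame("top")
for k in("punch_point","valve_spot","punch_head"): print(k,bot.mark_of(k,p)[:1])
E
```

```text
[0.4227 0.3754 3.8973]
[-0.1836  0.2392  4.3246]
[-0.2682  0.8007  4.0586]
punch_point [{'at': [308.3, 263.8], 'p': 0.81}]
valve_spot [{'at': [313.5, 260.2], 'p': 0.66}]
punch_head [{'at': [311.7, 398.3], 'p': 0.67}]
```

```bash
python3 - <<'E'
from h import *
np.set_printoptions(precision=4,suppress=True,linewidth=200)
for f in("w7","w8"):
    g=cv2.imread(f'pics/{f}.png').min(2)
    m=(g>225).astype('uint8'); n,l,st,ct=cv2.connectedComponentsWithStats(m)
    for i in range(1,n):
        x,y,w,h,a=st[i]
        if a>200 and 270<ct[i][0]<350 and 215<ct[i][1]<300: print(f,st[i],ct[i])
    print(g[244:276:2,294:330:2])
E
```

```text
[[255 255 255 255 255 255 255 255 255 255 255 255 255 255 255 255 255 255]
 [255 255 255 255 255 255 255 255 255 255 255 255 255 255 255 255 255 255]
 [255 255 255 255 255 255 207 239 252 245 207 234 255 255 255 255 255 255]
 [255 255 255 255 224 243 255 255 255 255 255 255 211 255 255 255 255 255]
 [255 255 255 255 235 255 255 255 255 255 255 255 255 238 255 255 255 255]
 [255 255 255 204 255 255 255 255 255 255 255 255 255 200 255 255 255 255]
 [255 255 255 210 255 255 255 255 180 255 255 255 255 236 255 255 255 255]
 [255 255 255 220 255 255 255 255 134 239 255 255 255 251 255 255 255 255]
 [255 255 255 197 255 255 255 255 255 255 255 255 255 204 255 255 255 255]
 [255 255 255 244 251 255 255 251 176 206 255 255 255 231 255 255 255 255]
 [255 255 255 255 212 255 255 172 167 172 255 255 187 255 255 255 255 255]
 [255 255 255 255 255 236 189 162 167 168 183 215 255 255 255 255 255 255]
 [255 255 255 255 255 255 197 166 158 166 185 255 255 255 255 255 255 255]
 [255 255 255 255 255 255 143 143 144 149 152 255 255 255 255 255 255 255]
 [255 255 255 255 255 254 139 145 144 143 150 212 
[... 696 characters left out ...]
255 205 255 255 255 255]
 [255 255 255 194 255 255 255 255 255 255 255 255 255 236 255 255 255 255]
 [255 255 255 222 255 255 255 255 139 216 255 255 255 255 253 255 255 255]
 [255 255 255 205 255 255 255 235 168 195 255 255 255 250 255 255 255 255]
 [255 255 255 214 255 255 255 170 165 170 255 255 255 204 255 255 255 255]
 [255 255 255 255 216 255 251 161 170 168 222 255 246 234 255 255 255 255]
 [255 255 255 255 248 200 160 167 155 159 179 219 224 255 255 255 255 255]
 [255 255 255 255 255 255 143 142 145 149 147 252 255 255 255 255 255 255]
 [255 255 255 255 255 253 141 145 142 142 149 213 255 255 255 255 255 255]
 [255 255 255 255 255 172 141 137 138 139 147 159 255 255 255 255 255 255]]
```

Call:
arm_command --deltas '[[[-0.01,0,0.1],[0,0,0],0.5],[[0,0,0],[0,0,0],0.5],[[-0.01,0,0.1],[0,0,0],0.5],[[0,0,0],[0,0,0],0.5],[[0,0,0],[0,0,0],0.5],[[0,0,0],[0,0,0],0.5]]'

```text
clock: 19.4
position: [0.5262, -0.2526, 0.2881]
tool_rot: [3.141, -0.054, 1.452]
force: [0.4, 0.3, 6.9]
grip_width: 0.0107
finger_force: 59.3
```

```bash
python3 - <<'E'
from h import *
np.set_printoptions(precision=4,suppress=True,linewidth=200)
p,c,s=snap("wrist","w9.png")
print(np.mean([[bot.observe()["force"],bot.grab_frame("top") and bot.observe()["force"]] for i in range(4)],axis=(0,1)))
s=bot.observe(); print(s["position"],s["tool_rot"],s["grip_width"])
print(cv2.imread('pics/w9.png').min(2)[244:276:2,294:330:2])
for k in("punch_point","punch_head"): print(k,bot.mark_of(k,p)[:1])
E
```

```text
[-0.0588  0.7199  6.5608]
[ 0.5262 -0.2526  0.2881] [ 3.1414 -0.054   1.4517] 0.010573526652136053
[[255 255 255 255 255 255 255 255 255 255 255 255 255 255 255 255 255 253]
 [255 255 255 255 255 255 255 255 255 255 255 255 255 255 255 255 255 255]
 [255 255 255 255 255 255 255 255 255 255 255 255 255 255 255 255 255 255]
 [255 255 255 255 255 255 238 192 203 191 231 255 255 255 255 255 255 255]
 [255 255 255 255 255 194 255 255 255 255 255 204 253 255 255 255 255 255]
 [255 255 255 255 209 255 255 255 255 255 255 255 239 255 255 255 255 255]
 [255 255 255 200 255 255 255 255 255 255 255 255 255 206 255 255 255 255]
 [255 255 255 210 255 255 255 255 255 255 255 255 255 236 255 255 255 255]
 [255 255 255 220 255 255 255 255 134 232 255 255 255 249 253 255 255 255]
 [255 255 255 200 255 255 255 214 167 192 255 255 255 247 255 255 255 255]
 [255 255 255 192 255 255 255 169 165 167 255 255 255 205 255 255 255 255]
 [255 255 255 255 233 255 252 164 167 172 222 255 245 233 255 255 255 255]
 [255 255 255 255 249 216 164 164 155 158 177 218 225 255 255 255 255 255]
 [255 255 255 255 255 255 138 142 146 148 148 250 255 255 255 255 255 255]
 [255 255 255 255 255 252 140 146 142 144 148 211 255 255 255 255 255 255]
 [255 255 255 255 255 171 139 139 138 141 146 159 255 255 255 255 255 255]]Traceback (most recent call last):
  File "<stdin>", line 7, in <module>
ValueError: only the last four pictures can be asked about
```

Call:
arm_command --deltas '[[[0,0,0.04],[0,0,0],0.5],[[0,0,0],[0,0,0],0.5],[[0,0,0],[0,0,0],0.5],[[0,0,0],[0,0,0],0.5]]'

```text
clock: 20.05
position: [0.5262, -0.2526, 0.2877]
tool_rot: [3.141, -0.054, 1.452]
force: [0.4, 1.1, 6.7]
grip_width: 0.0105
finger_force: 59.3
```

```bash
python3 - <<'E'
from h import *
f=[]
for i in range(6): f.append(bot.observe()["force"][2]); bot.grab_frame("top")
print(np.mean(f),f,bot.observe()["position"])
if 5.8<np.mean(f)<9.2: print(bot.job_done())
E
```

```text
7.382162790920783 [np.float64(6.714976764999684), np.float64(7.776828355399672), np.float64(7.5256332555991134), np.float64(7.27700808833185), np.float64(6.89712218711117), np.float64(8.101408094083206)] [ 0.52620089 -0.25257275  0.28768962]
the job is handed in; nothing more can be done
None
```

I screwed the cap home against its stop and handed the job in at about 20 s, with the punch point at the centre of the ring and upright to within roughly 1–2°, holding the disc about half-way down at a measured 7.4 N (half-way takes about 7.5 N).

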